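Zero the torsion setting head with its tommy bar

TASK

Take the tommy bar from its rest and push it through the cross hole in the square head of the torsion setting fixture, fully home until its shoulder meets the head. Then turn the head with the bar, not with the fingers on the head, until the pointer stands on the zero mark; leave the bar fully home in the hole and let go. Leave the red housing, the blue tray, the wrench and the jar where they are.

Things in the scene. Friction and masses are not known exactly. Their poses are not given: they have to be found in the camera images.
- fixture: Torsion setting fixture, fixed to the bench: dark steel plate 150 x 150 x 12 mm, on it a graduated aluminium ring (diameter 140 mm, top at 20 mm), and on the ring's centre an upright spindle with a steel head, 40 x 40 mm square, 44 mm tall, with a cross hole. Origin: centre of the plate's underside, on the spindle's axis; z up.
- axis (a point): Point on the spindle's axis, on the ring's top, 20 mm above the bench. The head above it is set higher or lower each time: its flat top is anywhere from 100 to 112 mm above the bench and no reported pose shows which, so feel or see it. The hole's centre is on the axis, 22 mm below the head's top; the hole opens in two faces 20 mm from the axis. The head yields to no vertical force under 50 N.
- spindle (a joint): Reading, rad, counter-clockwise from above positive: 0 with the pointer on the zero mark; starts at +0.5 to +1.0. The cross hole (13.6 mm across, chamfered mouths) runs level through the head along the fixture's x axis turned by the reading about z. The pointer, a flat steel finger just above the ring, is square to the hole (-y turned by the reading). Stiff, 0.3 N m; stays where left.
- zero_mark (a point): Outer end of the zero mark, the longest and widest mark on the ring, 69 mm from the axis towards the fixture's -y.
- bar: Tommy bar, 180 mm long, about 0.16 kg: round steel shank, 12 mm diameter, 95 mm long (last 5 mm taper to 8 mm), and round black handle, 20 mm diameter, 85 mm long. Origin: on the axis at the shoulder where handle and shank meet; x along the shank to its tip. It starts level in its rest, axis 50 mm above the bench.
- bar_tip (a point): Centre of the shank's tip, 95 mm from the shoulder.
- bar_mid (a point): Point on the shank's axis 20 mm from the shoulder; it lies on the spindle's axis when the bar is fully home (from either side).
- rest: Grey plastic rest fixed to the bench: base 190 x 56 x 10 mm, two notched posts, each 12 mm thick and 54 mm high, at x = -75 mm (under the handle) and x = +75 mm (under the shank). Origin: centre of its underside; x along the bar to the tip, shoulder within 5 mm of its middle. The handle is free to be gripped from above between the posts.
- housing: Bystander: red instrument housing with a carrying handle, 70 x 170 x 113 mm, origin under its centre.
- tray: Bystander: empty blue open tray, 100 x 150 x 60 mm, origin under its centre.
- wrench: Bystander: wrench lying flat on the bench, origin under its middle.
- jar: Bystander: white jar, 60 mm diameter, 80 mm tall, origin under its centre.
There are look-alikes about, which are no part of the job. Of the things that look like the fixture, the largest one is meant.

How it is judged (in metres and radians):
On the way, in this order (a step that is already met when the one before it is completed fails the run):
1. the bar is through the cross hole and home (its mid point within 6 mm of the spindle axis) while the reading is still above 0.3 rad (horizontal distance between bar_mid and axis below 0.006 m and z of bar_mid in the frame of fixture between 0.072 and 0.096 m and angle between bar's own x axis and vertical between 1.42 and 1.72 rad and value of joint spindle above 0.3 rad), for 0.2 s.
2. with the bar still home, the pointer stands on zero (within 0.06 rad) (horizontal distance between bar_mid and axis below 0.006 m and z of bar_mid in the frame of fixture between 0.072 and 0.096 m and value of joint spindle between -0.06 and 0.06 rad), for 0.2 s.
At the end, for the whole second after the job is handed in: The spindle reads zero within 0.06 rad; the released bar rests level (within 0.15 rad) in the cross hole, fully home: its mid point within 6 mm of the spindle's axis and 72 to 96 mm above the bench (all of step 2 and angle between bar's own x axis and vertical between 1.42 and 1.72 rad and linear speed of bar below 0.02 m/s and contact force between the fingers and bar below 0.1 N); the robot touches nothing.
It fails at once if the spindle is turned (faster than 0.2 rad/s) while the fingers touch the fixture or its head (contact force between the fingers and fixture above 1 N and (velocity of joint spindle above 0.2 rad/s or velocity of joint spindle below -0.2 rad/s)).
It fails at once if a bystander (housing, tray, wrench or jar) is moved by more than 30 mm (distance of any of housing, tray, wrench, jar from where it was at the start of the episode above 0.03 m).
It also fails if it takes over 61 s, if anything falls off the work surface, if the arm or the gripper's body presses on something with over 40 N, if the wrist force passes 120 N, or if a joint passes its speed limit or range.

ROBOT

A 6-joint arm with a two-finger parallel gripper is mounted at the origin on the work surface. World frame = base frame: x ahead of the robot, y to its left, z up, the work surface at z = 0. Lengths are in mm, angles in rad, forces in N, time in s.
With the tool pointing down it reaches from about 275 to 725 mm from the base axis. Payload 15.9 kg.
Tool frame: the origin (TCP) lies between the finger pads; the fingertips stand 22 mm ahead of it and the grasp point (between the pads) lies 3 mm ahead of it (tcp_to_tips is the z of the fingertips in the tool frame, in mm); z points along the fingers, y is the line along which they close (so a half turn about z gives the same grasp; the last joint's range is limited). The gripper opens to 85 mm and grips with 20 to 120 N. Pads are 22 mm wide; open, the fingers measure 114 mm over their backs; the gripper's body (76 mm by 85 mm) begins 54 mm behind the grasp point. The pads swing forward as they close: fully open they stand 13 mm farther back than shut.
Start: joints at [1.232, 0.213, -0.034, 1.323, 0, 1.571], TCP at [166.171, 471.564, 253.306] pointing down, gripper open.
Joint ranges: [-2.98, 2.98], [-0.74, 1.72], [-1.14, 1.35], [-2.1, 2.04], [-1.57, 1.44], [-3.14, 3.14]. Speed limits (rad/s): [1.89, 1.89, 2.39, 2.57, 3.14, 3.14].

INTERFACE

Orientations are given as a 3x3 rotation matrix whose columns are the frame's x, y, z axes.
In Python, from bench import move_pose, move_linear, goto_joints, command_gripper, dwell, solve_ik, grab_frame, IKError, sign_off, boxes_of, pinpoint, read_t, read_joints, read_qd, read_effort, read_ee_pos, read_tool_rot, read_force, read_moment, read_width, read_grasp_force, tcp_to_tips gives the robot as it stands. Calls block until the motion is done:
- move_pose(position, orientation): joint-space move of the TCP to a pose.
- move_linear(position, ori=None, velocity=150): straight line of the TCP; ori=None keeps the orientation; velocity is the mean speed in mm/s.
- goto_joints(angles): joint-space move.
- command_gripper(opening, grip_force=None): opening from 0.0 (shut) to 1.0 (fully open); grip_force is the grip in N (None keeps the last); returns when the fingers have stopped.
- dwell(seconds).
- solve_ik(position, orientation): joint angles nearest the present ones, or None.
- grab_frame(name): name is "scene" or "side" or "wrist"; returns a dict with "image" (420x560x3 uint8, blue, green, red), "intrinsics" (3x3 intrinsics, pixels), "dist" ([k1, k2, p1, p2, k3] as OpenCV has them; the pictures are not rectified), "R" (3x3) and "t" (3): a world point X has camera coordinates R X + t. Camera axes: x right, y down, z forward; pixel columns grow to the right and rows downward; lengths in mm; the calibration is good to about 2 mm. A picture is of the moment at which its call begins. There is no depth.
A pose or a line that the arm cannot do raises IKError and nothing moves.
- sign_off(): hands the job in; it is judged then, once.
Trained networks look in the newest picture that a camera, given by its name, has taken for a name from the list of things; names that differ only in an ending like _2 or _b are one class to them, and where a whole thing is asked for, a point or a joint stands for the part that bears it (a point fixed in the world has none). Each returns a list of dicts, best first, with "conf" (0 to 1); they miss things now and then, are a little off and sometimes report something else, mostly with a low value. They report only what shows in the picture. A call takes as long as a camera call. They do not tell look-alikes from the thing itself.
- boxes_of(camera, thing): "position" ([x, y, z] in mm, in the coordinates of the camera as it stood for that picture, good to about 4 mm: the middle of the surface that is visible of it).
- pinpoint(camera, thing): "position" ([x, y, z] in mm, in the coordinates of the camera as it stood for that picture, good to about 4 mm: a listed point, or the origin of a listed thing).
Readings, each from a call of its own:
- read_t(): time.
- read_joints(): joint angles.
- read_qd(): joint speeds.
- read_effort(): joint torques, N m.
- read_ee_pos(): TCP position.
- read_tool_rot(): TCP orientation.
- read_force(): force on the tool from outside, world axes, zero at the start.
- read_moment(): the same for the moment, N m.
- read_width(): opening from 0.0 (shut) to 1.0 (fully open).
- read_grasp_force(): force on a finger pad.
Only numpy, scipy, OpenCV 4.12 (cv2) and the standard library are available. Lean on these libraries where they do the work, as an engineer would, in place of code of your own. Each camera call takes 0.05 s, during which the arm holds its last target. There are 200 camera calls.

## Working session

There is one attempt and no reset: what is moved stays moved. The work goes in short steps, each a Python script; the robot and the scene stay as the last script left them, time stands still between calls to the robot, and variables do not carry over. Pictures are saved under pics/ and viewed, at most 10 in all, crops included, and the job is handed in when it is done.

```bash
mkdir -p pics; ls
cat > h.py <<'E'
import numpy as np, cv2
from bench import *
def look(cam, things, pts, save=None):
    f=grab_frame(cam); R=np.array(f["R"]); t=np.array(f["t"])
    if save: cv2.imwrite("pics/"+save,f["image"])
    for fn,l in ((boxes_of,things),(pinpoint,pts)):
        for n in l:
            for d in fn(cam,n)[:4]:
                p=np.array(d["position"]); w=R.T@(p-t)
                uv=cv2.projectPoints(p.reshape(1,3),np.zeros(3),np.zeros(3),np.array(f["intrinsics"]),np.array(f["dist"]))[0].ravel()
                print(cam,fn.__name__,n,round(d["conf"],2),w.round(0),uv.round(0))
    return f
E
python3 - <<'E'
from h import *
P=["fixture","axis","zero_mark","bar","bar_tip","bar_mid","rest","housing","tray","wrench","jar"]
look("scene",["spindle"],P,"scene.png"); look("side",["spindle"],P,"side.png")
print(read_t(),tcp_to_tips)
E
```

```text
pics
scene call spindle 0.84 [502. 101.  81.] [316. 214.]
scene call spindle 0.68 [292. 208.  55.] [386. 185.]
scene call spindle 0.5 [ 345. -103.   51.] [277. 159.]
scene call spindle 0.31 [509. 103.  20.] [314. 232.]
scene call fixture 0.9 [482.  91.   1.] [315. 228.]
scene call fixture 0.88 [ 337. -106.    0.] [278. 170.]
scene call fixture 0.85 [284. 197.  -2.] [381. 196.]
scene call axis 0.84 [283. 197.  18.] [382. 191.]
scene call axis 0.75 [488.  91.  23.] [314. 224.]
scene call axis 0.59 [ 336. -106.   18.] [278. 165.]
scene call zero_mark 0.95 [ 387. -117.   18.] [266. 174.]
scene call zero_mark 0.76 [333. 176.  14.] [368. 200.]
scene call zero_mark 0.72 [553.  68.  21.] [294. 238.]
scene call bar 0.6 [ 512. -248.   51.] [201. 178.]
scene call bar_tip 0.81 [ 537. -157.   49.] [224. 195.]
scene call bar_mid 0.65 [ 520. -229.   51.] [206. 182.]
scene call rest 0.9 [ 511. -249.   -2.] [204. 191.]
scene call housing 0.57 [781.  40.   1.] [237. 303.]
scene call tray 0.69 [607. 351.   1.] [387. 303.]
scene call wrench 0.94 [ 695. -307.    3.] [147. 224.]
side call spindle 0.94 [48
[... 536 characters left out ...]
1.] [275. 279.]
side call zero_mark 0.71 [335. 180.  16.] [188. 238.]
side call bar 0.94 [ 513. -248.   49.] [345. 268.]
side call bar_tip 0.67 [ 533. -155.   48.] [322. 248.]
side call bar_tip 0.16 [ 515. -243.   -4.] [343. 281.]
side call bar_mid 0.91 [ 513. -226.   49.] [339. 264.]
side call rest 0.78 [ 515. -246.   -5.] [343. 282.]
side call rest 0.3 [494.  93.  -2.] [249. 229.]
side call housing 0.63 [785.  41.   1.] [324. 194.]
side call tray 0.79 [611. 351.  -1.] [222. 181.]
side call tray 0.53 [ 530. -152.   48.] [321. 248.]
side call tray 0.5 [ 513. -245.   -2.] [343. 282.]
side call wrench 0.59 [ 694. -301.   -3.] [398. 257.]
side call jar 0.59 [338. 358.   0.] [155. 216.]
1.3 22.0
```

View pics/scene.png

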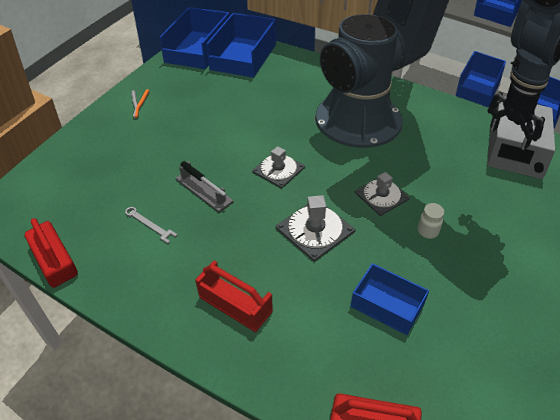

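View pics/side.png

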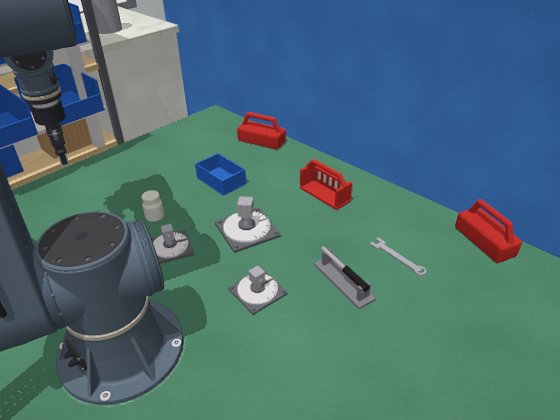

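The scene view shows the large fixture at about (315, 228), with smaller look-alikes at (278, 165) and (382, 191). The bar and its rest are at (205, 185), and the housing is at (235, 297). The side view agrees. Next I'll take a closer look at the fixture with the wrist camera.

```bash
cat >> h.py <<'E'
def rot(a):
    c,s=np.cos(a),np.sin(a); return np.array([[c,s,0],[s,-c,0],[0,0,-1.]])
E
python3 - <<'E'
from h import *
for a in (1.97,1.97-np.pi,1.22,1.22-np.pi,1.34,1.34-np.pi):
    print(a,np.round([solve_ik([500,60,z],rot(a)) for z in (85,260)],2).tolist(),solve_ik([505,-282,50],rot(a)) is not None)
a=1.97
if abs(solve_ik([489,93,260],rot(a))[5])>2.2: a-=np.pi
move_pose([489,93,280],rot(a))
f=look("wrist",["spindle"],["fixture","axis","zero_mark"],"w1.png")
print(a,read_t(),read_ee_pos(),-f["R"].T@f["t"],f["R"][2],f["intrinsics"][0][0])
E
```

```text
1.97 [[0.12, 0.32, -0.34, 0.92, 0.0, 1.29], [0.12, 0.22, -0.01, 1.34, 0.0, 1.29]] True
-1.1715926535897931 [[0.12, 0.32, -0.34, 0.92, 0.0, -1.85], [0.12, 0.22, -0.01, 1.34, 0.0, -1.85]] True
1.22 [[0.12, 0.32, -0.34, 0.92, 0.0, 2.04], [0.12, 0.22, -0.01, 1.34, 0.0, 2.04]] True
-1.9215926535897931 [[0.12, 0.32, -0.34, 0.92, 0.0, -1.1], [0.12, 0.22, -0.01, 1.34, 0.0, -1.1]] True
1.34 [[0.12, 0.32, -0.34, 0.92, 0.0, 1.92], [0.12, 0.22, -0.01, 1.34, 0.0, 1.92]] True
-1.801592653589793 [[0.12, 0.32, -0.34, 0.92, 0.0, -1.22], [0.12, 0.22, -0.01, 1.34, 0.0, -1.22]] True
wrist call spindle 0.93 [482. 108. 111.] [281. 180.]
wrist call spindle 0.73 [344. -95.  57.] [121. 274.]
wrist call spindle 0.58 [298. 194.  53.] [146.  22.]
wrist call fixture 0.83 [281. 203.   2.] [153.  20.]
wrist call fixture 0.82 [485.  93.   4.] [279. 175.]
wrist call fixture 0.77 [ 336. -104.    1.] [134. 257.]
wrist call axis 0.93 [ 336. -106.   12.] [129. 262.]
wrist call axis 0.83 [486.  95.  17.] [281. 176.]
wrist call axis 0.65 [286. 202.  16.] [152.  19.]
wrist call zero_mark 0.82 [549.  74.  14.] [317. 207.]
wrist call zero_mark 0.75 [ 385. -113.   18.] [160. 280.]
wrist call zero_mark 0.75 [328. 174.  15.] [182.  62.]
wrist call zero_mark 0.24 [ 535. -156.   48.] [244. 351.]
1.97 3.3583 [488.87549301  93.50785146 279.9707979 ] [459.1330756  163.17407446 400.51056681] [ 0.11409855 -0.27007171 -0.95605585] 297.7531160979605
```

View pics/w1.png

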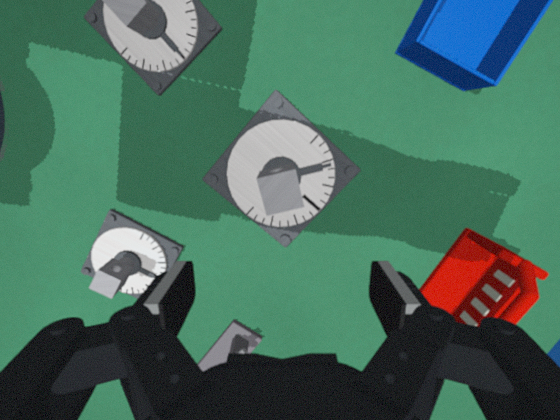

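The wrist view shows the main fixture's ring centred near (281, 177), the head top as a quad around (281, 196), the pointer tip at about (330, 163), and the zero mark at about (312, 203). I'll take a closer shot, make orthophotos from it, then feel the head top with the fingers shut.

```bash
cat >> h.py <<'E'
def ortho(f,c,z,half,s):
    n=int(2*half*s); g=(np.arange(n)+.5)/s-half
    X,Y=np.meshgrid(c[0]+g,c[1]-g)          # right=+x, up=+y
    P=np.stack([X,Y,np.full_like(X,z)],-1).reshape(-1,1,3)
    uv=cv2.projectPoints(P,cv2.Rodrigues(np.array(f["R"]))[0],np.array(f["t"],float),np.array(f["intrinsics"]),np.array(f["dist"]))[0].reshape(n,n,2).astype(np.float32)
    return cv2.remap(f["image"],uv,None,cv2.INTER_CUBIC)
def tick(im,half,s):
    for k in range(-int(half)//20*20,int(half)+1,20):
        p=int((k+half)*s); cv2.line(im,(p,0),(p,6),(0,0,255),1); cv2.line(im,(0,p),(6,p),(0,0,255),1)
    return im
E
python3 - <<'E'
from h import *
import pickle
a=1.97
move_linear([503,61,220],velocity=250)
f=look("wrist",[],["axis","zero_mark"]); pickle.dump(f,open("f2.pkl","wb"))
c=(488,94)
command_gripper(0)
move_linear([488,94,142],velocity=250)
dwell(.1); F0=np.array(read_force()); print(F0,read_t())
z=142
for v,st in ((3,2),):
    while z>118:
        z-=1; move_linear([488,94,z],velocity=40); F=np.array(read_force())-F0
        if F[2]>3: break
print("touch",z,read_ee_pos(),F,read_t())
dwell(.1);print(read_ee_pos(),read_force())
move_linear([488,94,z+40],velocity=250)
A=tick(ortho(f,c,20,80,2.5),80,2.5);B=tick(ortho(f,c,z-22,40,5),40,5)
cv2.imwrite("pics/o2.png",np.hstack([A,B]))
E
```

```text
wrist call axis 0.7 [ 335. -104.   13.] [101. 258.]
wrist call zero_mark 0.83 [547.  74.  18.] [323. 192.]
wrist call zero_mark 0.65 [ 387. -111.   15.] [141. 278.]
wrist call zero_mark 0.57 [329. 172.  16.] [158.  11.]
[-0.1223598  -0.61254678  0.55605988] 5.2917
touch 131 [488.16261176  94.02483642 131.88134032] [-5.78159036  0.05675793 16.32184013] 8.0417
[488.15260459  94.03698125 131.89606641] [-5.36400078 -1.60095474 16.18581789]
```

View pics/o2.png

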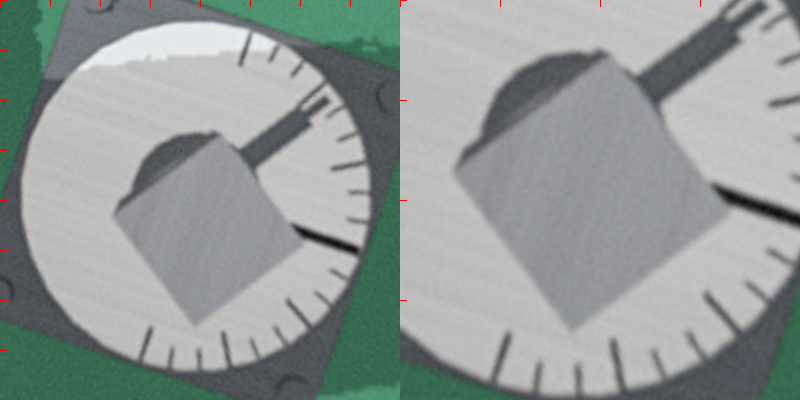

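The ring centre is at (486.8, 95.6) and the head centre at (486.3, 95.5). The pointer stands at 0.645 rad and the zero mark at -0.325, so the reading is about 0.97. The head top is at about 110 mm, so the hole centre is at about 88. Now the bar.

Run:
```python
from h import *
move_pose([505,-282,190],rot(1.34))
command_gripper(1.0)
f=look("wrist",[],["bar","bar_tip","bar_mid","rest"])
c=(515,-245)
cv2.imwrite("pics/o3.png",tick(ortho(f,c,50,110,2.7),110,2.7))
print(read_t(),read_joints(),read_ee_pos())
```

```text
wrist call bar 0.7 [ 512. -243.   52.] [280. 159.]
wrist call bar_tip 0.84 [ 534. -154.   50.] [281.  40.]
wrist call bar_mid 0.56 [ 519. -224.   51.] [282. 136.]
wrist call rest 0.66 [ 517. -248.    4.] [286. 157.]
10.8917 [-5.09313792e-01  3.92454127e-01  5.06783580e-02  1.22905836e+00
 -1.69910424e-05  1.29227818e+00] [ 504.97066047 -282.01069524  189.99233929]
```

View pics/o3.png

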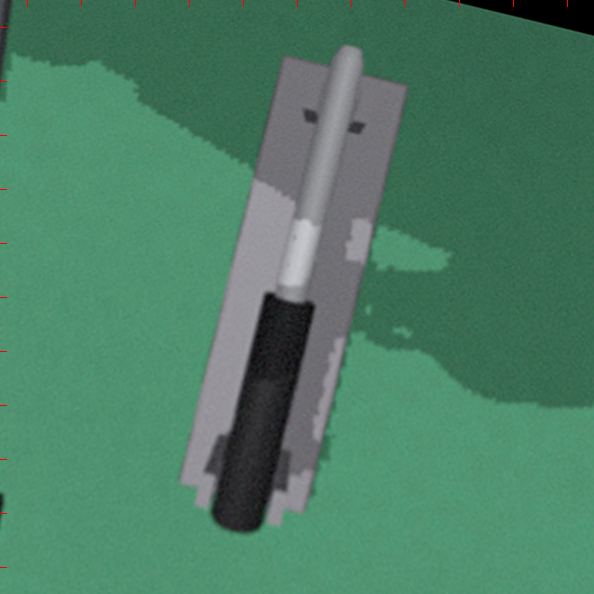

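The orthophoto puts the shoulder at (289, 297) px, which is (512, -245.5) mm, with the bar axis at 1.332 rad. I'll grasp 38 mm behind the shoulder, lift, and line up in front of the hole.

```bash
cat >> h.py <<'E'
AX=np.array([486.5,95.5]); H0=2.216; HF=1.246
def gp(h,d,lat=0):  # TCP xy at distance d behind axis along hole dir h
    u=np.array([np.cos(h),np.sin(h)]); return AX-d*u+lat*np.array([-u[1],u[0]])
E
python3 - <<'E'
from h import *
R=rot(1.332)
move_linear([503,-282.4,90],ori=R,velocity=250)
move_linear([503,-282.4,53],velocity=120)
command_gripper(0.0,70); print(read_width(),read_grasp_force(),read_t())
move_linear([503,-282.4,130],velocity=200)
x,y=gp(H0,175)
move_pose([x,y,130],rot(H0))
move_linear([x,y,91],velocity=200); dwell(.2)
f=look("wrist",[],["bar_tip","bar_mid"]); print(read_force(),read_moment(),read_ee_pos(),read_t())
c=gp(H0,40)
cv2.imwrite("pics/o4.png",np.hstack([tick(ortho(f,c,88,65,4),65,4)[:,100:420],f["image"][:,:480][:420] if 0 else cv2.resize(f["image"][:,60:500],(440,420))[:520] if 0 else cv2.copyMakeBorder(cv2.resize(f["image"],(480,360)),0,160,0,0,cv2.BORDER_CONSTANT)]))
E
```

```text
0.20824235755399734 68.13609480857849 12.5333
wrist call bar_mid 0.7 [556.   3.  91.] [282. 157.]
[ 0.13712741  0.0272928  -0.30845882] [-0.03509739 -0.05649836 -0.03114064] [592.13740994 -44.4094389   91.75588996] 14.7583
```

View pics/o4.png

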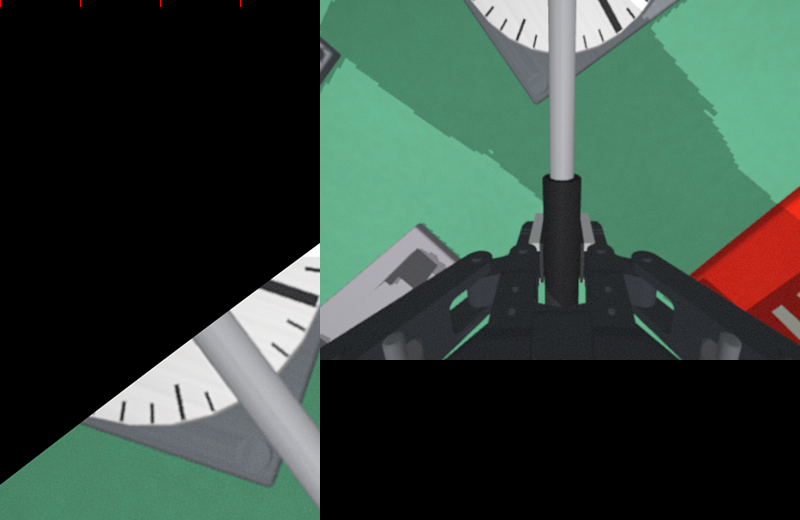

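The shank sits straight in the grip and points at the head. The tip is out of the wrist camera's view, so I'll insert under force supervision.

```bash
cat >> h.py <<'E'
def insert(h,d0,d1,z,lat=0,step=3,v=50,lim=12,F0=np.zeros(3),R=None):
    u=np.array([np.cos(h),np.sin(h),0]); n=np.array([-u[1],u[0],0]); d=d0; k=0
    while d>d1:
        d-=step; x,y=gp(h,d,lat); move_linear([x,y,z],velocity=v)
        F=np.array(read_force())-F0; k+=1; fa=[F@u,F@n,F[2]]
        if k%5==0 or -fa[0]>lim or abs(fa[1])>25 or abs(fa[2])>25:
            p=np.array(read_ee_pos())[:2]-AX; print("d",d,"act",round(-p@u[:2],1),round(p@n[:2],1),"F ax/lat/z",np.round(fa,1),"M",np.round(read_moment(),2))
        if -fa[0]>lim or abs(fa[1])>25 or abs(fa[2])>25: break
    return d
E
python3 - <<'E'
from h import *
print(read_ee_pos())
F0=np.array(read_force()); x,y=gp(H0,160); move_linear([x,y,91],velocity=100)
d=insert(H0,160,62,91,F0=F0)
print(d,read_ee_pos(),read_t())
E
```

```text
[592.13740994 -44.4094389   91.75588996]
d 145 act 144.8 -0.0 F ax/lat/z [ 0.8  0.8 -1.2] M [0.03 0.07 0.03]
d 130 act 129.8 0.0 F ax/lat/z [ 0.3 -0.  -1.6] M [0.05 0.04 0.05]
d 115 act 114.8 0.0 F ax/lat/z [ 0.  -0.1 -0.9] M [-0.03  0.02 -0.04]
d 100 act 99.8 0.0 F ax/lat/z [ 0.4 -0.1 -1.3] M [-0.04  0.05 -0.04]
d 85 act 84.8 0.0 F ax/lat/z [ 1.1  0.3 -0.9] M [-0.04  0.06  0.03]
d 70 act 69.9 0.0 F ax/lat/z [ 1.   0.6 -0.7] M [-0.08  0.06 -0.07]
61 [523.07344665  46.8850439   91.00394395] 23.3083
```

Run:
```python
from h import *
d=insert(H0,61,50,91,step=1,v=30,lim=6)
print(d,read_ee_pos(),read_t())
f=look("wrist",[],["bar_mid","axis"],"w5.png")
```

```text
d 57 act 58.2 -0.1 F ax/lat/z [-11.8   1.5  -4.1] M [-1.99 -1.29  0.06]
57 [521.54198917  49.03140912  91.19372381] 24.3083
```

View pics/w5.png

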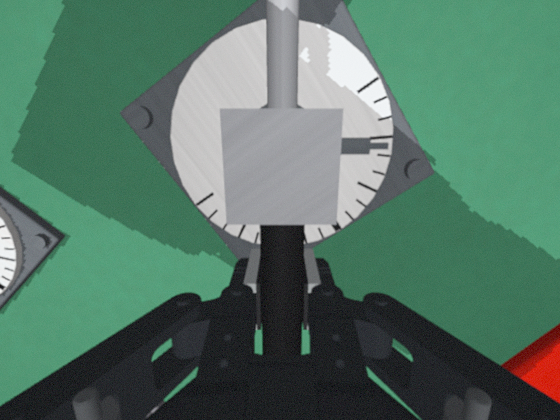

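The view shows the shank through the head, emerging at (283, 60), with the handle shoulder against the face at (281, 226). Contact came at d=58.2, as predicted. Now I'll turn the head along an arc.

Run:
```python
from h import *
for h in np.linspace(H0,HF,13)[1:]:
    x,y=gp(h,58); move_linear([x,y,91],ori=rot(h),velocity=60)
print(read_force(),read_moment(),read_ee_pos(),gp(HF,58),read_t())
f=look("wrist",[],["bar_mid","zero_mark"])
A=tick(ortho(f,AX,20,80,2.5),80,2.5);B=tick(ortho(f,AX,110,40,5),40,5)
cv2.imwrite("pics/o6.png",np.hstack([A,B]))
```

```text
[ 1.2104813  -6.14882378  0.09910086] [-1.30112265 -0.11072417 -0.04676611] [467.98638922  40.07557959  91.17517581] [467.99128545  40.532487  ] 27.4583
wrist call zero_mark 0.91 [547.  75.  16.] [382. 144.]
```

View pics/o6.png

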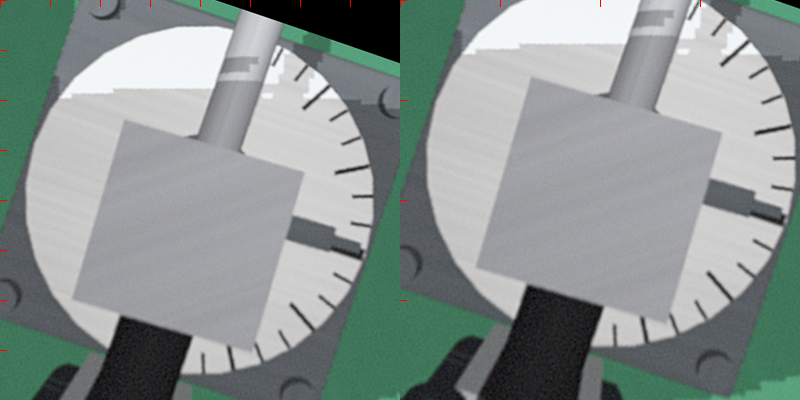

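The pointer end at (360, 248) nearly covers the zero mark, and the head edges give an angle of about -0.283, so the reading is still about +0.04. I'll turn a bit further and check it zoomed in.

Run:
```python
from h import *
h=HF-0.042
x,y=gp(h,58); move_linear([x,y,91],ori=rot(h),velocity=60); dwell(.1)
print(read_force(),read_t())
f=look("wrist",[],["zero_mark"])
B=ortho(f,AX,110,32,6); c=AX+np.array([52,-17])
cv2.imwrite("pics/o7.png",np.hstack([B,ortho(f,c,20,24,8)]))
```

```text
[ 6.63750369e-01 -6.53029766e+00 -3.19811505e-03] 27.9583
wrist call zero_mark 0.89 [545.  74.  20.] [382. 143.]
```

View pics/o7.png

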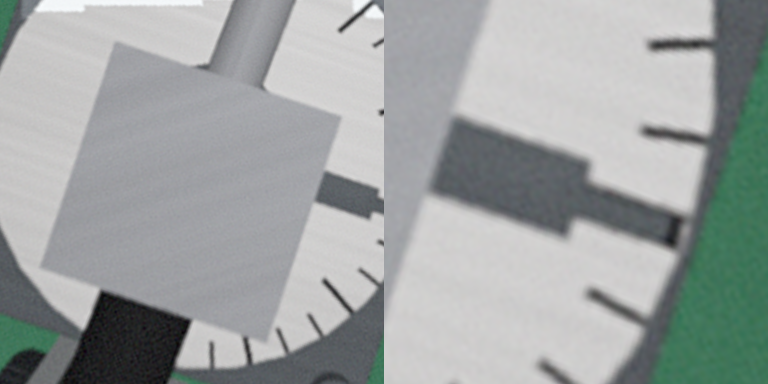

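The pointer's narrow end now lies squarely over the zero mark, at (672, 231) in the zoom. Time to release and retreat upwards.

Run:
```python
from h import *
command_gripper(0.6); x,y,_=read_ee_pos()
move_linear([x,y,190],velocity=150); dwell(.3)
print(read_force(),read_grasp_force(),read_t())
f=look("wrist",[],["bar_mid","zero_mark"])
c=AX+np.array([52,-17])
cv2.imwrite("pics/o8.png",np.hstack([ortho(f,AX-[8,20],95,64,3),ortho(f,c,20,24,8)]))
```

```text
[0.65254707 0.00932941 0.3123665 ] 0.0 29.5833
wrist call zero_mark 0.63 [551.  73.  18.] [355. 133.]
wrist call zero_mark 0.57 [329. 175.  13.] [ 97. 115.]
wrist call zero_mark 0.56 [ 387. -113.   13.] [268. 333.]
wrist call zero_mark 0.54 [ 689. -300.   -3.] [540. 370.]
```

View pics/o8.png

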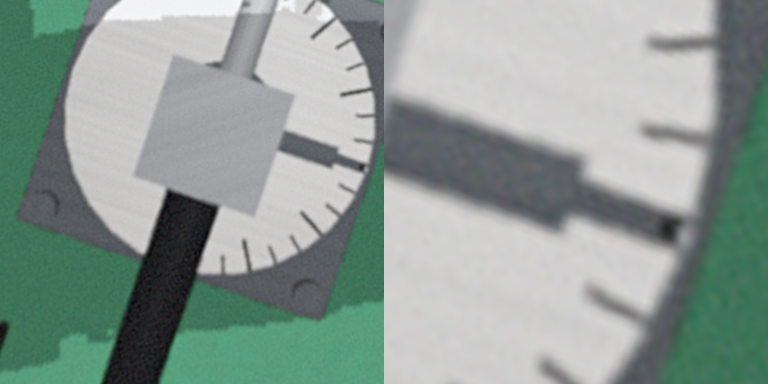

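After release the bar is still home, with its shoulder at the head face near (190, 195). The pointer is still on the zero mark at (668, 229), and nothing touches the robot.

```bash
python3 -c "
from bench import *
print(sign_off())"
```

```text
the job is handed in; nothing more can be done
None
```

The job is handed in at about 30 s of the 61 s allowed: the bar is fully home in the cross hole, the pointer is on the zero mark in the last close-up, the bar is released and the arm is clear; the sign-off returned no verdict.

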